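Free the receipt printer's battery tray with a pin tool

ROBOT

A 6-joint arm with a two-finger parallel gripper is mounted at the origin on a cart in front of the work surface, level with it; the furniture and walls round the work are solid. World frame = base frame: x ahead of the robot, y to its left, z up, the work surface at z = 0. Lengths are in m, angles in rad, forces in N, time in s.
With the tool pointing down it reaches from about 0.35 to 0.8 m from the base axis. Payload 7.3 kg.
Tool frame: the origin (TCP) lies on the centre line of the jaws, within the pads' length; the fingertips stand 19 mm ahead of it and the grasp point (between the pads) is the TCP; z points along the fingers, y is the line along which they close (so a half turn about z gives the same grasp; the last joint's range is limited). The gripper opens to 85 mm and grips with 20 to 120 N. Pads are 22 mm wide; open, the fingers measure 114 mm over their backs; the gripper's body (76 mm by 85 mm) begins 54 mm behind the grasp point. The pads swing forward as they close: fully open they stand 13 mm farther back than shut.
Start: joints at [-1.468, 0.342, 1.524, -0, 1.275, -0.146], TCP at [0.129, -0.509, 0.25] pointing down, gripper open.
Joint ranges: [-2.53, 2.53], [-0.77, 2.02], [0.04, 2.7], [-1, 4.14], [0.28, 2.66], [-3.11, 3.11]. Speed limits (rad/s): [2.57, 2.57, 3.14, 3.14, 3.14, 3.14].

INTERFACE

Orientations are given as a unit quaternion [x, y, z, w].
In Python, from plant import manip gives the robot as it stands. The module is installed in compiled form; this text tells all that it offers.
- The arm moves only by the tool drive_tool, never from a script. Its argument "plan" is a list of rows, each a list of 7 numbers: the opening in per cent of the stroke, from 0 (shut) to 100 (fully open), then the shift along the tool's x, y, z normalised to -1 to 1, where 1 is 25 cm, then the turn, a rotation vector about the tool's x, y, z normalised to -1 to 1, where 1 is 30 degrees. In form: [[claw, dx, dy, dz, rx, ry, rz], ...]. A call has 1 to 8 rows; each row is the pose to reach, as a shift and turn from the pose commanded when the call began, along the tool's axes at that moment; what a row does not reach only later rows make up. A row lasts 1/12 s, in which the tool goes at most 41.7 mm and 7.16 degrees, less where a joint would pass 70% of its speed; a pose out of reach is approached as far as the arm can. A call with a number of a shift or a turn outside -1 to 1 is refused whole. A call with a gripper value outside its range is refused whole. The fingers move at their own pace and stop on an object; the grip force is fixed at half the most. Time passes only in rows, so rows that repeat a pose let the fingers close. It gives the time, the measured TCP pose, the force, the opening and the grip force at its end, in the units of the state.
- manip.read_state(): the state, without advancing time (a new reading comes with each control period).
- manip.read_camera(name): name is "side" or "top"; returns a dict with "pixels" (420x560x3 uint8, red, green, blue), "K" (3x3 intrinsics, pixels), "cam_to_world" (4x4, takes a point from camera to world coordinates). Camera axes: x right, y down, z forward; pixel columns grow to the right and rows downward; lengths in m; the calibration is good to about 2 mm. A picture is of the moment at which its call begins. There is no depth.
- manip.sign_off(): hands the job in; it is judged then, once.
The state is a dict: "clock": time; "qpos": joint angles; "qd": joint speeds; "joint_torque": joint torques, N m; "position": TCP position; "tool_rot": TCP orientation; "force": force on the tool from outside, world axes, zero at the start; "torque": the same for the moment, N m; "finger_gap": finger opening in m; "gripper_force": force on a finger pad.
Only numpy, scipy, OpenCV 4.12 (cv2) and the standard library are available. Lean on these libraries where they do the work, as an engineer would, in place of code of your own. Each camera call takes 0.05 s, during which the arm holds its last target. There are 200 camera calls.

TASK

Take the pin tool out of its wooden block, put its pin down the small hole in the receipt printer's battery tray and hold the hidden release button down while you push the tray some 35 mm out of the printer with the pin. Press with feeling, as the latch is delicate (never over 20 N between pin and printer), then stand the pin tool back in its block and leave the stamp and the little iron rest where they are.

Things in the scene. Friction and masses are not known exactly. Their poses are not given: they have to be found in the camera images.
- printer: Receipt printer, a grey box 112 x 84 x 42 mm (x, y, z; with a black roll cover on top, 45.5 mm), fixed to the table. Origin at the centre of its underside, z up. Its front is its -x face, out of which the white tray sticks.
- tray (a joint): How far the battery tray is out, m: 0 latched, sprung end stop at 0.050. It slides level along the printer's own -x with about 2 N of friction and stays where left. While the button is up, it is blocked after 1 mm. There are two catches: the button must stay down until about 27 mm, let up sooner the tray locks again. Pushing sideways before the button is down jams the latch.
- tray_hole (a point): Centre of the mouth of the button hole, in the top face of the tray's lip, 34 mm above the table and, when latched, 78 mm from the printer's origin towards its -x. It moves with the tray; axes as the printer's. Round upright hole, 10 mm wide with a 1 mm chamfer, right through the lip, stopped by the sprung release button.
- tray_face (a point): Centre of the front face of the tray's lip. The lip is a white block 44 mm wide (y) and 28 mm high (6 to 34 mm above the table) that sticks 42 mm out of the printer's front when latched. It moves with the tray.
- hole_foot (a point): Lower end of the button hole. The steel button in it is 9.4 mm wide. Its top lies 5 to 18 mm below the hole's mouth, different each time and not measured. It begins to move at 3 N, stiffens by 1.2 N/mm, frees the tray when pressed about 5 mm (9 N) and meets a hard stop at 6 mm (10 N); it springs back when let go.
- pin_tool: Pin tool standing upright, pin down: round steel pin 5 mm thick and 40 mm long under a square wooden handle 18 x 18 mm (sides along its x and y axes), 55 mm long (40 to 95 mm above the tip). 60 g. Origin at the pin's tip, z up along the handle.
- pin_tip (a point): Tip of the pin, at the pin tool's origin.
- pin_block: Wooden block 56 x 56 x 48 mm fixed to the table, origin at the centre of its underside, with one upright hole in the middle of its top in which the pin tool stands, its handle's foot resting on the block.
- block_hole (a point): Centre of the mouth of the block's hole, on its top face (48 mm above the table). The hole is 9 mm wide and 44 mm deep, with a 2 mm chamfer.
- stamp: Wooden rubber stamp with a turned knob, 22 x 30 x 42 mm, loose; a bystander. Origin at the centre of its underside.
- rest: Little black wavy iron rest, 12 x 32 x 5 mm, loose; a bystander. Origin at the centre of its underside.

How it is judged:
On the way, in this order (a step that is already met when the one before it is completed fails the run):
1. the pin, in the tray's hole, presses on the button (z of pin_tip in the frame of tray_hole below -0.006 m and horizontal distance between pin_tip and tray_hole below 0.006 m and contact force between pin_tool and printer above 3 N and value of joint tray below 0.012 m), for 0.1 s.
2. the tray is pushed past its first catch with the pin still pressed down in the hole (value of joint tray above 0.018 m and z of pin_tip in the frame of tray_hole below -0.008 m and horizontal distance between pin_tip and tray_hole below 0.006 m and contact force between pin_tool and printer above 3 N), for 0.1 s.
At the end, for the whole second after the job is handed in: The tray is at least 28 mm out (35 mm asked), past both catches; the pin tool stands at rest in its block, upright within 0.12 rad, its tip within 5 mm of the hole's axis and at least 34 mm below the hole's mouth (value of joint tray above 0.028 m and horizontal distance between pin_tip and block_hole below 0.005 m and z of pin_tip in the frame of block_hole below -0.034 m and angle between pin_tool's own z axis and vertical below 0.12 rad and linear speed of pin_tool below 0.02 m/s); the robot touches nothing.
It fails at once if over 20 N between the pin tool and the printer (contact force between pin_tool and printer above 20 N).
It fails at once if the stamp or the little rest shoved by more than 30 mm (distance of any of stamp, rest from where it was at the start of the episode above 0.03 m).
It also fails if it takes over 72 s, if anything falls off the work surface, if the arm or the gripper's body presses on something with over 40 N, if the wrist force passes 120 N, or if a joint passes its speed limit or range.

## Working session

There is one attempt and no reset: what is moved stays moved. The work goes in short steps, Python scripts to look and compute and a tool call to move; the robot and the scene stay as the last step left them, time stands still between calls to the robot, and variables do not carry over. Pictures are saved under pics/ and viewed, at most 10 in all, crops included, and the job is handed in when it is done.

Besides the shell and the picture viewer there is one more tool, called as name([rows], argument=value, ...), one row to a line, values as JSON. drive_tool: Moves the arm, as the interface text tells. Scaled input: -1 to 1 covers 25 cm each way for a shift and 30 degrees each way for a turn. Its arguments: {"type":"object","properties":{"plan":{"type":"array","items":{"type":"array","items":{"type":"number"}}}},"required":["plan"]}

```bash
mkdir -p pics
python3 - <<'E'
from plant import manip
import cv2,numpy as np
s=manip.read_state();print(s)
for n in("side","top"):
    c=manip.read_camera(n);cv2.imwrite(f"pics/{n}0.png",c["pixels"][:,:,::-1]);print(n,c["K"].tolist(),np.round(c["cam_to_world"],4).tolist())
E
```

```text
{'clock': 0.0, 'qpos': array([-1.46799511e+00,  3.42711274e-01,  1.52505373e+00, -3.18770666e-06,
        1.27540841e+00, -1.46023703e-01]), 'qd': array([-0.00103305,  0.00047454, -0.00091692,  0.00124604, -0.00015663,
       -0.00057456]), 'joint_torque': array([ 2.62145462e-03, -4.33675146e+01, -2.46005934e+01, -1.72543758e-05,
        8.01487797e-03, -5.34741957e-06]), 'position': array([ 0.12925731, -0.50843586,  0.24961907]), 'tool_rot': array([ 9.92270380e-01,  1.24092179e-01,  1.55556775e-05, -7.90228940e-04]), 'force': array([-0.2934295 , -0.19228765, -0.9691713 ]), 'torque': array([0.00555091, 0.01503269, 0.06304743]), 'gripper_force': 0.0, 'finger_gap': 0.08509448917004758}
side [[511.89036738091295, 0.0, 278.84685948772795], [0.0, 511.89036738091295, 211.59987967473143], [0.0, 0.0, 1.0]] [[-0.9992, 0.0084, -0.0396, 0.6131], [0.0397, 0.3947, -0.9179, 1.1148], [0.0079, -0.9188, -0.3948, 0.4644], [0.0, 0.0, 0.0, 1.0]]
top [[484.5834828266161, 0.0, 286.5046054500818], [0.0, 484.5834828266161, 210.1995990676366], [0.0, 0.0, 1.0]] [[-0.005, -0.9935, 0.1134, 0.446], [-0.9998, 0.0069, 0.0165, 0.1798], [-0.0172, -0.1133, -0.9934, 1.2067], [0.0, 0.0, 0.0, 1.0]]
```

View pics/top0.png

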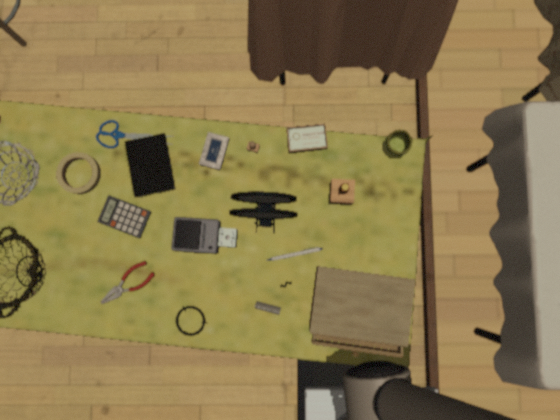

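View pics/side0.png

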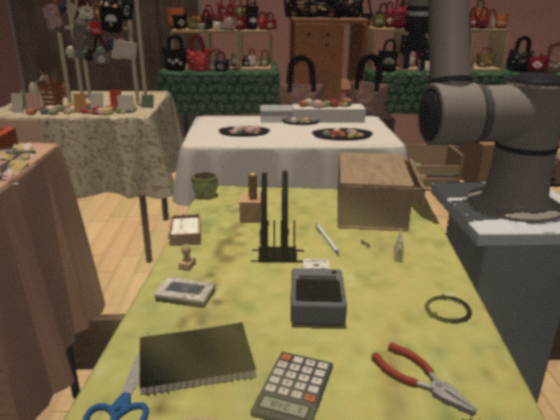

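Top view: pin block with the tool at (342,190), printer at (196,236) with its tray at (228,238), stamp at (253,147), iron rest at (286,284). A tall black rack stands at (264,205) between the block and the printer. I'll enlarge crops next.

Run:
```python
import cv2,numpy as np
t=cv2.imread("pics/top0.png");s=cv2.imread("pics/side0.png")
r=lambda im,x,y,w,h,k:cv2.resize(im[y:y+h,x:x+w],None,fx=k,fy=k,interpolation=cv2.INTER_CUBIC)
a=r(t,165,210,80,50,5) # 400x250
b=r(t,320,170,40,40,6) #240
c=r(s,280,250,80,80,5) #400x400... 
d=r(s,230,165,50,60,5) #250x300
can=np.zeros((600,800,3),np.uint8)
can[:250,:400]=a;can[:240,400:640]=b
c=r(s,280,250,80,80,4);can[260:580,:320]=c
can[260:560,400:650]=d
cv2.imwrite("pics/crop.png",can)
```

```text
(no output)
```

View pics/crop.png

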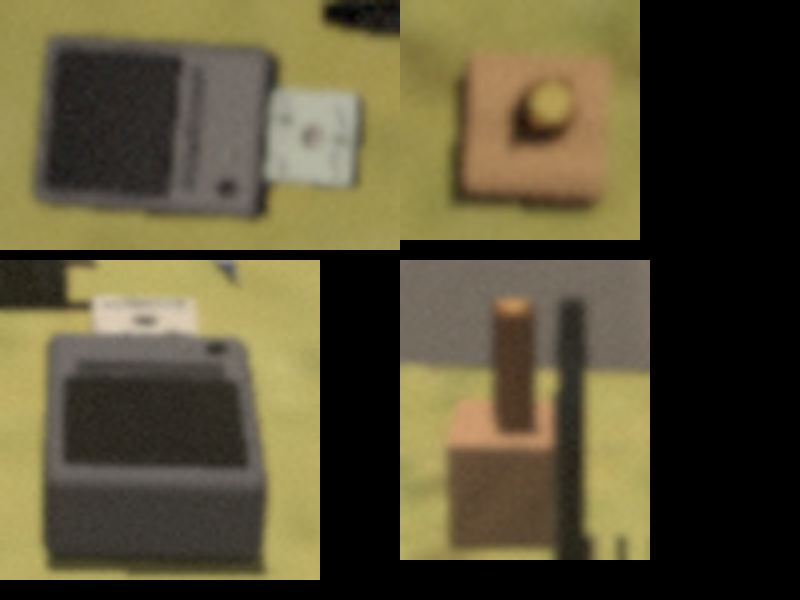

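```bash
cat > h.py <<'E'
import numpy as np
KS=dict(side=(511.890367,278.846859,211.59988),top=(484.583483,286.504605,210.1996))
TS=dict(side=np.array([[-0.9992,0.0084,-0.0396,0.6131],[0.0397,0.3947,-0.9179,1.1148],[0.0079,-0.9188,-0.3948,0.4644]]),
 top=np.array([[-0.005,-0.9935,0.1134,0.446],[-0.9998,0.0069,0.0165,0.1798],[-0.0172,-0.1133,-0.9934,1.2067]]))
def ray(n,u,v):
    f,cx,cy=KS[n];T=TS[n];return T[:,3],T[:,:3]@np.array([(u-cx)/f,(v-cy)/f,1])
def atz(n,u,v,z):
    o,d=ray(n,u,v);return o+d*(z-o[2])/d[2]
def tri(a,b):
    A=[];B=[]
    for n,(u,v) in(("top",a),("side",b)):
        o,d=ray(n,u,v);d=d/np.linalg.norm(d);P=np.eye(3)-np.outer(d,d);A.append(P);B.append(P@o)
    x=np.linalg.lstsq(np.vstack(A),np.hstack(B),rcond=None)[0];return x
def proj(n,p):
    f,cx,cy=KS[n];T=TS[n];c=T[:,:3].T@(np.array(p)-T[:,3]);return f*c[0]/c[2]+cx,f*c[1]/c[2]+cy
E
python3 - <<'E'
from h import *
np.set_printoptions(precision=4,suppress=True)
ca=lambda x,y:(165+(x+.5)/5-.5,210+(y+.5)/5-.5)
cb=lambda x,y:(320+(x-400+.5)/6-.5,170+(y+.5)/6-.5)
cc=lambda x,y:(280+(x+.5)/4-.5,250+(y-260+.5)/4-.5)
cd=lambda x,y:(230+(x-400+.5)/5-.5,165+(y-260+.5)/5-.5)
h=ca(313,136);hs=cc(145,321)
print("hole",atz("top",*h,.034),atz("side",*hs,.034),tri(h,hs))
print("lip",[atz("top",*ca(*p),.034)[:2] for p in((360,92),(354,187),(268,88),(266,184))])
P=[atz("top",*ca(*p),.042)[:2] for p in((52,38),(270,50),(262,213),(38,200))]
print("printer",P)
for a,b in((0,1),(3,2),(0,3),(1,2)):
    d=P[b]-P[a];print(np.linalg.norm(d),np.degrees(np.arctan2(d[1],d[0])))
B=[atz("top",*cb(*p),.048)[:2] for p in((470,55),(608,55),(605,195),(465,195))]
print("block",B,np.mean(B,0))
print("handle",atz("top",*cb(551,103),.103),atz("side",*cd(514,308),.103),tri(cb(551,103),cd(514,308)))
print("rack base top view",atz("top",265,230,0),[atz("top",u,v,.0) for u,v in((232,195),(297,213))])
print("rack top tri",tri((264,197),(265,174)),tri((264,213),(285,174)), tri((264,197),(285,174)),tri((264,213),(265,174)))
print("side base", atz("side",278,258,0),atz("side",255,255,0),atz("side",300,255,0))
print("stamp",atz("top",253,147,.03),"rest",atz("top",286,284,0))
print("box",[atz("top",*p,.1)[:2] for p in((316,268),(415,278),(405,348),(311,340))])
E
```

```text
hole [0.5159 0.3435 0.034 ] [0.5156 0.3469 0.034 ] [0.5156 0.3438 0.0323]
lip [array([0.5372, 0.3208]), array([0.4911, 0.3234]), array([0.5394, 0.3656]), array([0.4928, 0.3661])]
printer [array([0.5638, 0.4697]), array([0.5572, 0.3636]), array([0.4786, 0.3666]), array([0.4854, 0.4748])]
0.10626788025545819 -93.53257100073336
0.10839467660209585 -93.6117798617823
0.07849356447732685 176.27019361770266
0.0786648597004149 177.819731907189
block [array([0.6541, 0.0903]), array([0.6537, 0.0348]), array([0.5968, 0.0372]), array([0.5972, 0.0932])] [0.6255 0.0639]
handle [0.6254 0.0638 0.103 ] [0.6257 0.0696 0.103 ] [0.6257 0.0636 0.1009]
rack base top view [0.5344 0.2538 0.    ] [array([0.6233, 0.337 , 0.    ]), array([0.5765, 0.1736, 0.    ])]
rack top tri [0.5977 0.2458 0.1636] [0.5622 0.2457 0.1635] [0.5794 0.2471 0.1668] [0.5804 0.2452 0.1614]
side base [0.577  0.2579 0.    ] [0.6206 0.2448 0.    ] [0.5343 0.2469 0.    ]
stamp [0.7389 0.2818 0.03  ] rest [0.4007 0.202  0.    ]
box [array([0.4401, 0.132 ]), array([ 0.4166, -0.0905]), array([ 0.2629, -0.0631]), array([0.2808, 0.145 ])]
```

Run:
```python
import cv2,numpy as np
t=cv2.imread("pics/top0.png");s=cv2.imread("pics/side0.png")
r=lambda im,x,y,w,h,k:cv2.resize(im[y:y+h,x:x+w],None,fx=k,fy=k,interpolation=cv2.INTER_CUBIC)
can=np.zeros((600,800,3),np.uint8)
can[:350,:500]=r(t,215,185,100,70,5)
can[:500,500:800]=r(s,245,165,60,100,5)
cv2.imwrite("pics/crop2.png",can)
```

```text
(no output)
```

View pics/crop2.png

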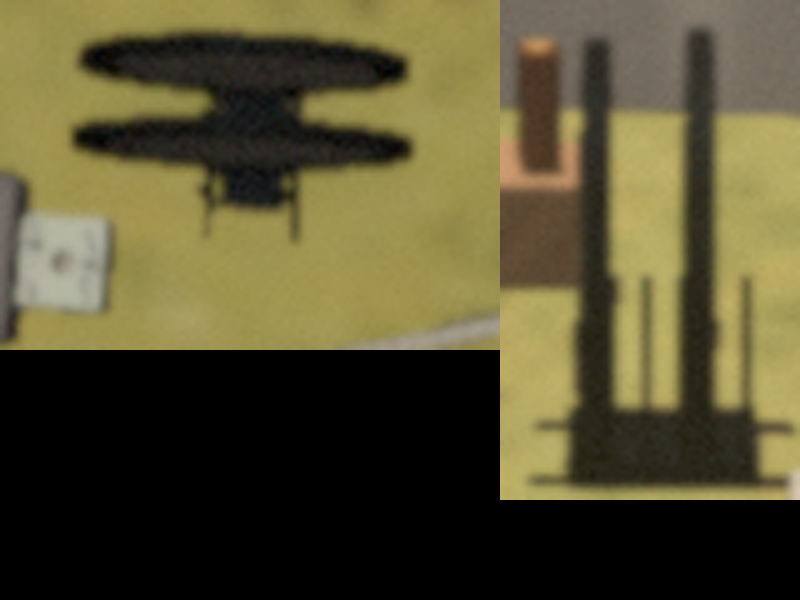

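```bash
cat >> h.py <<'E'
from scipy.spatial.transform import Rotation as R
def cmd(p,yaw=0,tilt=0):
    """shift/turn rows to world TCP p; tool x at azimuth yaw deg; tilt deg: gripper leans to -x"""
    from plant import manip
    s=manip.read_state();Q=R.from_quat(s["tool_rot"])
    G=R.from_euler("y",-tilt,degrees=True)*R.from_euler("z",yaw,degrees=True)*R.from_euler("x",180,degrees=True)
    print("pos",s["position"].round(4),"t",s["clock"].round(2),"F",s["force"].round(2),"gap",s["finger_gap"].round(4),
     "\nshift",(Q.inv().apply(np.array(p)-s["position"])/.25).round(4),"turn",(np.degrees((Q.inv()*G).as_rotvec())/30).round(4))
E
python3 -c "
from h import *
cmd([.6215,.064,.2])"
```

```text
Traceback (most recent call last):
  File "h.py", line 22, in cmd
    print("pos",s["position"].round(4),"t",s["clock"].round(2),"F",s["force"].round(2),"gap",s["finger_gap"].round(4),
                                           ^^^^^^^^^^^^^^^^
AttributeError: 'float' object has no attribute 'round'
```

```bash
sed -i 's/s\["clock"\].round(2)/round(s["clock"],2)/;s/s\["finger_gap"\].round(4)/round(s["finger_gap"],4)/' h.py
python3 -c "
from h import *
cmd([.6215,.064,.2])"
```

```text
pos [ 0.1293 -0.5085  0.2497] t 0.1 F [-0.08 -0.12 -0.54] gap 0.0855 
shift [ 2.4722 -1.7344  0.2017] turn [-2.600e-03 -1.000e-04  4.752e-01]
```

drive_tool([
  [100,0.15,-0.1,0,0,0,0.1],
  [100,0.95,-0.67,0,0,0,0.475],
  [100,0.95,-0.67,0,0,0,0.475],
  [100,0.95,-0.67,0,0,0,0.475],
  [100,0.95,-0.67,0,0,0,0.475],
  [100,0.95,-0.67,0,0,0,0.475],
  [100,0.95,-0.67,0,0,0,0.475],
  [100,0.95,-0.67,0,0,0,0.475],
])

```text
clock: 0.77
position: [0.3214, -0.2826, 0.2502]
tool_rot: [1.0, 0.003, 0.001, -0.001]
force: [-0.9, 0.6, -0.9]
finger_gap: 0.0857
gripper_force: 0.0
```

```bash
python3 -c "
from h import *
cmd([.6215,.064,.2])"
```

```text
pos [ 0.3214 -0.2826  0.2502] t 0.77 F [-0.93  0.61 -0.88] gap 0.0857 
shift [ 1.209  -1.378   0.2056] turn [-0.0049 -0.0021  0.0122]
```

drive_tool([
  [100,0.7,-0.8,0,0,0,0],
  [100,0.7,-0.8,0,0,0,0],
  [100,0.7,-0.8,0,0,0,0],
  [100,0.7,-0.8,0,0,0,0],
  [100,0.7,-0.8,0,0,0,0],
  [100,0.7,-0.8,0,0,0,0],
  [100,0.7,-0.8,0,0,0,0],
  [100,0.7,-0.8,0,0,0,0],
])

```text
clock: 1.43
position: [0.4949, -0.0853, 0.2497]
tool_rot: [1.0, 0.002, -0.0, -0.0]
force: [-0.9, -0.7, -0.4]
finger_gap: 0.0851
gripper_force: 0.0
```

```bash
python3 -c "
from h import *
cmd([.6215,.064,.2])"
```

```text
pos [ 0.4949 -0.0853  0.2497] t 1.43 F [-0.93 -0.73 -0.38] gap 0.0851 
shift [ 0.5092 -0.595   0.1991] turn [-0.0016  0.0003  0.0084]
```

drive_tool([
  [100,0.51,-0.595,0.2,0,0,0.008],
  [100,0.51,-0.595,0.2,0,0,0.008],
  [100,0.51,-0.595,0.2,0,0,0.008],
  [100,0.51,-0.595,0.2,0,0,0.008],
  [100,0.51,-0.595,0.2,0,0,0.008],
  [100,0.51,-0.595,0.2,0,0,0.008],
  [100,0.51,-0.595,0.2,0,0,0.008],
  [100,0.51,-0.595,0.2,0,0,0.008],
])

```text
clock: 2.1
position: [0.6202, 0.0596, 0.1998]
tool_rot: [1.0, -0.002, -0.001, 0.0]
force: [-0.7, -0.5, 0.3]
finger_gap: 0.0857
gripper_force: 0.0
```

```bash
python3 -c "
from h import *
cmd([.6215,.064,.091])
from plant import manip;import cv2
o=[]
for n in('top','side'):
    im=manip.read_camera(n)['pixels'][:,:,::-1];u,v=map(int,proj(n,[.6215,.064,.14]));o.append(cv2.resize(im[max(v-40,0):max(v-40,0)+80,u-40:u+40],(400,400),interpolation=2));print(u-40,v-40)
cv2.imwrite('pics/a.png',np.hstack(o))"
```

```text
pos [0.6202 0.0596 0.1998] t 2.1 F [-0.66 -0.5   0.27] gap 0.0857 
shift [ 0.0059 -0.018   0.4353] turn [ 0.0013  0.0027 -0.0085]
306 145
214 116
```

View pics/a.png

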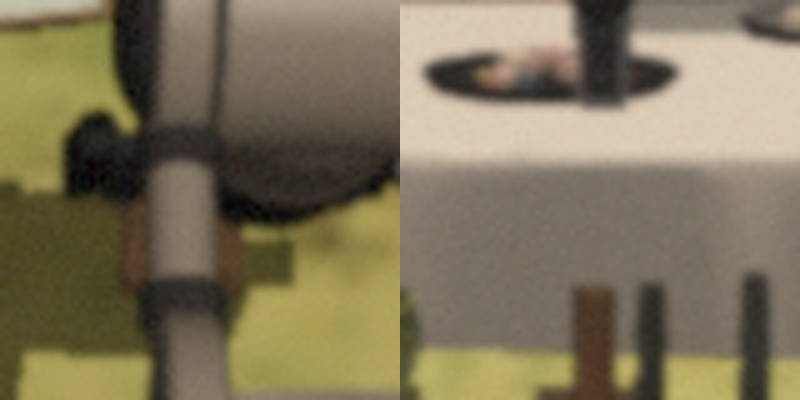

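Side view: the finger (at 602) sits about 4 mm toward −x of the handle (at 594), which is the offset I intended. Descending now.

drive_tool([
  [100,0.003,0,0.15,0,0,0],
  [100,0.003,0,0.3,0,0,0],
  [100,0.003,0,0.4,0,0,0],
  [100,0.003,0,0.435,0,0,0],
  [100,0.003,0,0.435,0,0,0],
])

```text
clock: 2.62
position: [0.6201, 0.0596, 0.09]
tool_rot: [1.0, -0.003, -0.002, 0.0]
force: [0.2, 0.0, 0.6]
finger_gap: 0.0852
gripper_force: 0.0
```

drive_tool([
  [0,0,0,0,0,0,0],
  [0,0,0,0,0,0,0],
  [0,0,0,0,0,0,0],
  [0,0,0,0,0,0,0],
  [0,0,0,0,0,0,0],
  [0,0,0,0,0,0,0],
  [0,0,0,0,0,0,0],
  [0,0,0,0,0,0,0],
])

```text
clock: 3.28
position: [0.6219, 0.0616, 0.0923]
tool_rot: [1.0, -0.002, 0.001, -0.0]
force: [-1.3, 5.1, 5.0]
finger_gap: 0.0171
gripper_force: 58.8
```

```bash
python3 -c "
from h import *
cmd([.6215,.064,.091])"
```

```text
pos [0.6219 0.0616 0.0923] t 3.28 F [-1.26  5.14  4.99] gap 0.0171 
shift [-0.0016 -0.0096  0.0053] turn [-0.0019 -0.0029 -0.0073]
```

drive_tool([
  [0,0,-0.008,-0.04,0,0,0],
  [0,0,-0.008,-0.1,0,0,0],
  [0,0,-0.008,-0.2,0,0,0],
  [0,0,-0.008,-0.32,0,0,0],
  [0,0,-0.008,-0.46,0,0,0],
  [0,0,-0.008,-0.6,0,0,0],
  [0,0,-0.008,-0.72,0,0,0],
  [0,0,-0.008,-0.74,0,0,0],
])

```text
clock: 3.95
position: [0.6231, 0.0622, 0.2835]
tool_rot: [1.0, -0.002, 0.005, 0.001]
force: [-0.2, 0.5, 0.3]
finger_gap: 0.017
gripper_force: 58.4
```

```bash
python3 -c "
from h import *
cmd([.512,.344,.275],-3)"
```

```text
pos [0.6231 0.0622 0.2835] t 3.95 F [-0.22  0.5   0.32] gap 0.017 
shift [-0.4496 -1.1253  0.0278] turn [ 0.0024 -0.0193  0.0917]
```

drive_tool([
  [0,-0.05,-0.12,0,0,0,0.03],
  [0,-0.39,-0.98,0,0,0,0.09],
  [0,-0.39,-0.98,0,0,0,0.09],
  [0,-0.39,-0.98,0,0,0,0.09],
  [0,-0.39,-0.98,0,0,0,0.09],
  [0,-0.39,-0.98,0,0,0,0.09],
  [0,-0.39,-0.98,0,0,0,0.09],
  [0,-0.39,-0.98,0,0,0,0.09],
])

```text
clock: 4.62
position: [0.5224, 0.3121, 0.2761]
tool_rot: [1.0, -0.023, -0.001, -0.0]
force: [0.4, -0.2, -0.1]
finger_gap: 0.0171
gripper_force: 58.5
```

```bash
python3 -c "
from h import *
cmd([.512,.344,.27],-3.5)"
```

```text
pos [0.5224 0.3121 0.2761] t 4.62 F [ 0.38 -0.24 -0.07] gap 0.0171 
shift [-0.0473 -0.1254  0.0244] turn [0.0001 0.003  0.029 ]
```

```bash
cat >> h.py <<'E'
TIP=np.array([.0036,0,.0843])
def cmdtip(p,yaw=-3.5,tilt=2.5):
    from plant import manip
    s=manip.read_state();Q=R.from_quat(s["tool_rot"])
    print("tip",(s["position"]+Q.apply(TIP)).round(4),Q.apply([0,0,1]).round(3))
    G=R.from_euler("y",-tilt,degrees=True)*R.from_euler("z",yaw,degrees=True)*R.from_euler("x",180,degrees=True)
    print(G.apply([0,0,1]))
    cmd(np.array(p)-G.apply(TIP),yaw,tilt)
E
python3 -c "
from h import *
cmdtip([.5157,.344,.055])"
```

```text
tip [0.5259 0.312  0.1918] [-0.002  0.    -1.   ]
[ 4.36193874e-02 -1.21864324e-16 -9.99048222e-01]
pos [0.5224 0.3121 0.2761] t 4.62 F [ 0.38 -0.24 -0.07] gap 0.0171 
shift [-0.0608 -0.1256  0.5482] turn [0.0045 0.0862 0.029 ]
```

drive_tool([
  [0,-0.061,-0.126,0,0,0.043,0.03],
  [0,-0.061,-0.126,0.05,0.004,0.086,0.03],
  [0,-0.061,-0.126,0.15,0.004,0.086,0.03],
  [0,-0.061,-0.126,0.28,0.004,0.086,0.03],
  [0,-0.061,-0.126,0.42,0.004,0.086,0.03],
  [0,-0.061,-0.126,0.52,0.004,0.086,0.03],
  [0,-0.061,-0.126,0.548,0.004,0.086,0.03],
  [0,-0.061,-0.126,0.548,0.004,0.086,0.03],
])

```text
clock: 5.28
position: [0.5106, 0.3389, 0.1372]
tool_rot: [0.999, -0.034, 0.02, 0.001]
force: [-0.2, 0.3, -0.1]
finger_gap: 0.0169
gripper_force: 58.5
```

```bash
python3 -c "
from h import *
cmdtip([.5157,.344,.05])
from plant import manip;import cv2
o=[]
for n in('top','side'):
    im=manip.read_camera(n)['pixels'][:,:,::-1];u,v=map(int,proj(n,[.516,.344,.05]));o.append(cv2.resize(im[v-30:v+30,u-30:u+30],(400,400),interpolation=2));print(u-30,v-30)
cv2.imwrite('pics/b.png',np.hstack(o))"
```

```text
tip [0.5176 0.3383 0.0531] [ 0.041 -0.004 -0.999]
[ 4.36193874e-02 -1.21864324e-16 -9.99048222e-01]
pos [0.5106 0.3389 0.1372] t 5.28 F [-0.17  0.29 -0.08] gap 0.0169 
shift [-0.0107 -0.0207  0.0122] turn [ 0.0075  0.0053 -0.0122]
196 206
285 225
```

View pics/b.png

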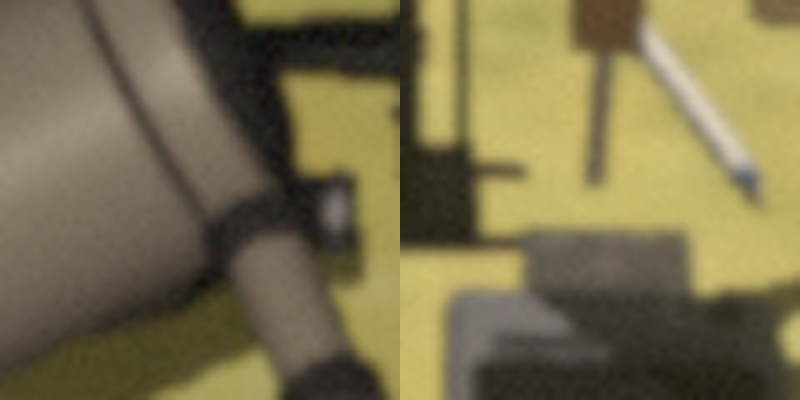

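```bash
python3 -c "
from h import *
print(proj('side',[.5176,.3383,.0531]),proj('side',[.5157,.344,.034]))
for z in(.049,.051,.053,.055):print(atz('side',313.7,252.5,z))
cmdtip([.5157,.344,.045])
"
```

```text
(np.float64(314.5763378774701), np.float64(252.72740520198087)) (np.float64(315.62619481118224), np.float64(264.1068218542039))
[0.51809415 0.32991092 0.049     ]
[0.51855157 0.33368988 0.051     ]
[0.51900898 0.33746883 0.053     ]
[0.5194664  0.34124779 0.055     ]
tip [0.5199 0.3399 0.0568] [ 0.047 -0.    -0.999]
[ 4.36193874e-02 -1.21864324e-16 -9.99048222e-01]
pos [0.5124 0.3402 0.1408] t 5.38 F [ 0.49 -0.23 -0.33] gap 0.017 
shift [-0.019  -0.0149  0.0462] turn [ 0.0002 -0.0061 -0.012 ]
```

```bash
python3 -c "
from h import *
from plant import manip
P=[]
for i in range(12):
    manip.read_camera('side');s=manip.read_state();P.append(np.r_[s['position'],s['force']]);
P=np.array(P);print(P[:,:3].round(4));print(P.mean(0).round(4),P.std(0).round(4))
"
```

```text
[[0.5127 0.3405 0.1416]
 [0.5126 0.3406 0.1417]
 [0.5125 0.3407 0.1417]
 [0.5122 0.3407 0.1414]
 [0.512  0.3406 0.1411]
 [0.5118 0.3406 0.1408]
 [0.5117 0.3406 0.1405]
 [0.5116 0.3405 0.1402]
 [0.5115 0.3405 0.14  ]
 [0.5114 0.3404 0.1398]
 [0.5113 0.3404 0.1396]
 [0.5113 0.3404 0.1396]]
[ 0.5119  0.3405  0.1407  0.0154  0.072  -0.3774] [5.000e-04 1.000e-04 8.000e-04 4.024e-01 5.184e-01 4.954e-01]
```

```bash
python3 -c "
from h import *
cmdtip([.5157,.3445,.043])
"
```

```text
tip [0.5187 0.3401 0.0555] [ 0.045 -0.001 -0.999]
[ 4.36193874e-02 -1.21864324e-16 -9.99048222e-01]
pos [0.5113 0.3404 0.1396] t 5.98 F [-0.43  0.04 -0.43] gap 0.0169 
shift [-0.015  -0.0163  0.0494] turn [ 0.001 -0.003 -0.011]
```

drive_tool([
  [0,-0.008,-0.008,0.02,0,-0.003,-0.011],
  [0,-0.015,-0.016,0.04,0,-0.003,-0.011],
  [0,-0.015,-0.016,0.049,0,-0.003,-0.011],
  [0,-0.015,-0.016,0.049,0,-0.003,-0.011],
  [0,-0.015,-0.016,0.049,0,-0.003,-0.011],
  [0,-0.015,-0.016,0.049,0,-0.003,-0.011],
  [0,-0.015,-0.016,0.049,0,-0.003,-0.011],
  [0,-0.015,-0.016,0.049,0,-0.003,-0.011],
])

```text
clock: 6.65
position: [0.5086, 0.3446, 0.1273]
tool_rot: [0.999, -0.031, 0.022, -0.0]
force: [-0.1, -0.4, -1.4]
finger_gap: 0.017
gripper_force: 58.5
```

```bash
python3 -c "
from h import *
from plant import manip;import cv2
I=[manip.read_camera('side')['pixels'][:,:,::-1].astype(float) for i in range(6)]
cmdtip([.5157,.3445,.038])
im=np.mean(I,0).astype('uint8')
cv2.imwrite('pics/c.png',cv2.resize(im[230:290,285:345],(600,600),interpolation=2))"
```

```text
tip [0.5157 0.3443 0.0431] [ 0.044 -0.001 -0.999]
[ 4.36193874e-02 -1.21864324e-16 -9.99048222e-01]
pos [0.5085 0.3446 0.1272] t 6.95 F [-0.1  -0.74 -0.92] gap 0.017 
shift [-0.0011 -0.0005  0.0203] turn [ 0.001  -0.     -0.0002]
```

View pics/c.png

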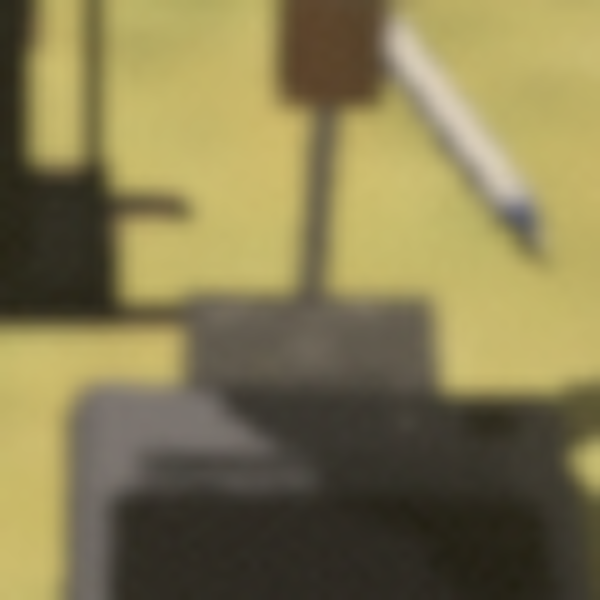

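drive_tool([
  [0,-0.001,0,0.012,0,0,0],
  [0,-0.001,0,0.024,0,0,0],
  [0,-0.002,0,0.036,0,0,0],
  [0,-0.002,0,0.048,0,0,0],
  [0,-0.002,0,0.048,0,0,0],
  [0,-0.002,0,0.048,0,0,0],
  [0,-0.002,0,0.048,0,0,0],
  [0,-0.002,0,0.048,0,0,0],
])

```text
clock: 7.62
position: [0.5086, 0.3447, 0.1152]
tool_rot: [0.999, -0.031, 0.022, -0.0]
force: [-0.2, -0.0, -0.5]
finger_gap: 0.0176
gripper_force: 58.5
```

```bash
cat >> h.py <<'E'
def look(n=3):
    from plant import manip
    P=[]
    for i in range(n):
        manip.read_camera('side');s=manip.read_state();P.append(np.r_[s['position']+R.from_quat(s["tool_rot"]).apply(TIP),s['force']])
    print("tip/force",np.mean(P,0).round(4),"t",round(s["clock"],2))
E
python3 -c "
from h import *
look()"
```

```text
tip/force [ 0.5158  0.3444  0.0312 -0.7518 -0.3263 -0.3937] t 7.77
```

drive_tool([
  [0,0,0,0.008,0,0,0],
  [0,-0.001,0,0.016,0,0,0],
  [0,-0.001,0,0.016,0,0,0],
  [0,-0.001,0,0.016,0,0,0],
  [0,-0.001,0,0.016,0,0,0],
])

```text
clock: 8.18
position: [0.5084, 0.3447, 0.111]
tool_rot: [0.999, -0.031, 0.022, -0.0]
force: [0.3, 0.2, -0.1]
finger_gap: 0.017
gripper_force: 58.5
```

drive_tool([
  [0,0,0,0.006,0,0,0],
  [0,0,0,0.012,0,0,0],
  [0,0,0,0.012,0,0,0],
  [0,0,0,0.012,0,0,0],
  [0,0,0,0.012,0,0,0],
])

```text
clock: 8.6
position: [0.5085, 0.3446, 0.108]
tool_rot: [0.999, -0.031, 0.022, -0.0]
force: [0.8, 0.1, -0.4]
finger_gap: 0.0168
gripper_force: 58.5
```

drive_tool([
  [0,0,0,0.006,0,0,0],
  [0,0,0,0.012,0,0,0],
  [0,0,0,0.012,0,0,0],
  [0,0,0,0.012,0,0,0],
  [0,0,0,0.012,0,0,0],
])

```text
clock: 9.02
position: [0.5087, 0.3446, 0.1051]
tool_rot: [0.999, -0.031, 0.022, -0.0]
force: [-0.6, 0.5, -0.4]
finger_gap: 0.017
gripper_force: 58.5
```

drive_tool([
  [0,0,0,0.006,0,0,0],
  [0,-0.001,0,0.012,0,0,0],
  [0,-0.001,0,0.012,0,0,0],
  [0,-0.001,0,0.012,0,0,0],
  [0,-0.001,0,0.012,0,0,0],
])

```text
clock: 9.43
position: [0.5088, 0.3447, 0.1024]
tool_rot: [0.999, -0.031, 0.022, -0.0]
force: [0.3, -1.3, 2.3]
finger_gap: 0.0174
gripper_force: 58.9
```

drive_tool([
  [0,0,0,0.004,0,0,0],
  [0,0,0,0.008,0,0,0],
  [0,0,0,0.008,0,0,0],
  [0,0,0,0.008,0,0,0],
  [0,0,0,0.008,0,0,0],
])

```text
clock: 9.85
position: [0.5088, 0.3446, 0.1003]
tool_rot: [0.999, -0.031, 0.022, -0.0]
force: [-0.3, -2.9, 4.4]
finger_gap: 0.0168
gripper_force: 59.1
```

drive_tool([
  [0,0,0,0.004,0,0,0],
  [0,0,0,0.008,0,0,0],
  [0,0,0,0.008,0,0,0],
  [0,0,0,0.008,0,0,0],
  [0,0,0,0.008,0,0,0],
])

```text
clock: 10.27
position: [0.5088, 0.3446, 0.0983]
tool_rot: [0.999, -0.031, 0.022, -0.0]
force: [0.7, -1.7, 5.9]
finger_gap: 0.0169
gripper_force: 59.3
```

```bash
python3 -c "
from h import *
look(4)"
```

```text
tip/force [ 0.5161  0.3443  0.0143 -0.5413 -1.4061  5.8649] t 10.47
```

drive_tool([
  [0,0,0.004,0,0,0,0],
  [0,0,0.004,0.003,0,0,0],
  [0,0,0.004,0.006,0,0,0],
  [0,0,0.004,0.006,0,0,0],
  [0,0,0.004,0.006,0,0,0],
])

```text
clock: 10.88
position: [0.509, 0.3441, 0.0971]
tool_rot: [0.999, -0.031, 0.022, -0.001]
force: [-0.9, -1.0, 7.7]
finger_gap: 0.017
gripper_force: 59.6
```

```bash
python3 -c "
from h import *
look(4)"
```

```text
tip/force [ 0.5163  0.344   0.0131 -0.8773 -0.5809  7.0001] t 11.08
```

drive_tool([
  [0,0,0.001,0.003,0,0,0],
  [0,0,0.001,0.006,0,0,0],
  [0,0,0.001,0.006,0,0,0],
  [0,0,0.001,0.006,0,0,0],
  [0,0,0.001,0.006,0,0,0],
])

```text
clock: 11.5
position: [0.5091, 0.344, 0.0959]
tool_rot: [0.999, -0.031, 0.022, -0.001]
force: [-1.0, -0.0, 8.2]
finger_gap: 0.0173
gripper_force: 59.7
```

```bash
python3 -c "
from h import *
look(4)"
```

```text
tip/force [ 0.5165  0.3439  0.0118 -0.5811 -0.1275  8.1145] t 11.7
```

drive_tool([
  [0,0,0,0.003,0,0,0],
  [0,0,0,0.006,0,0,0],
  [0,0,0,0.008,0,0,0],
  [0,0,0,0.008,0,0,0],
  [0,0,0,0.008,0,0,0],
])

```text
clock: 12.12
position: [0.5093, 0.3439, 0.0943]
tool_rot: [0.999, -0.031, 0.023, -0.001]
force: [-0.9, -0.8, 10.1]
finger_gap: 0.0169
gripper_force: 60.2
```

```bash
python3 -c "
from h import *
look(4)"
```

```text
tip/force [ 5.16700e-01  3.43800e-01  1.02000e-02 -1.72360e+00 -9.28900e-01
  1.04376e+01] t 12.32
```

drive_tool([
  [0,0,0.006,0,0,0,0],
  [0,0,0.012,0,0,0,0],
  [0,0,0.02,0,0,0,0],
  [0,0,0.028,0,0,0,0],
  [0,0,0.036,0,0,0,0],
  [0,0,0.036,0,0,0,0],
  [0,0,0.036,0,0,0,0],
  [0,0,0.036,0,0,0,0],
])

```text
clock: 12.98
position: [0.5088, 0.3355, 0.0943]
tool_rot: [0.999, -0.031, 0.023, -0.002]
force: [-1.5, 1.3, 10.0]
finger_gap: 0.017
gripper_force: 60.1
```

```bash
python3 -c "
from h import *
look(2)"
```

```text
tip/force [ 0.5162  0.3354  0.0102 -1.8435  1.4065 10.174 ] t 13.08
```

drive_tool([
  [0,0,0.008,0,0,0,0],
  [0,0,0.016,0,0,0,0],
  [0,0,0.024,0,0,0,0],
  [0,0,0.032,0,0,0,0],
  [0,0,0.04,0,0,0,0],
  [0,0,0.048,0,0,0,0],
  [0,0,0.052,0,0,0,0],
  [0,0,0.052,0,0,0,0],
])

```text
clock: 13.75
position: [0.5079, 0.3225, 0.0943]
tool_rot: [0.999, -0.031, 0.023, -0.002]
force: [-1.6, 1.7, 9.8]
finger_gap: 0.0168
gripper_force: 60.1
```

```bash
python3 -c "
from h import *
look(2)"
```

```text
tip/force [ 0.5153  0.3225  0.0102 -1.9379  1.4318 10.1892] t 13.85
```

drive_tool([
  [0,0,0.01,0,0,0,0],
  [0,0,0.02,0,0,0,0],
  [0,0,0.03,0,0,0,0],
  [0,0,0.04,0,0,0,0],
  [0,0,0.05,0,0,0,0],
  [0,0,0.06,0,0,0,0],
  [0,0,0.07,0,0,0,0],
  [0,0,0.07,0,0,0,0],
])

```text
clock: 14.52
position: [0.5068, 0.3048, 0.0942]
tool_rot: [0.999, -0.031, 0.023, -0.002]
force: [-1.5, 2.0, 11.0]
finger_gap: 0.0172
gripper_force: 60.2
```

```bash
python3 -c "
from h import *
look(2)
cmdtip([.513,.308,.06])"
```

```text
tip/force [ 5.14100e-01  3.04800e-01  1.01000e-02 -2.38800e+00  1.10640e+00
  1.09881e+01] t 14.62
tip [0.5142 0.3048 0.0101] [ 0.045  0.002 -0.999]
[ 4.36193874e-02 -1.21864324e-16 -9.99048222e-01]
pos [0.5068 0.3049 0.0942] t 14.62 F [-1.71  1.26 10.99] gap 0.017 
shift [ 0.0041 -0.0137 -0.1994] turn [-0.0032 -0.0029 -0.0007]
```

drive_tool([
  [0,-0.003,-0.008,0,0,0,0],
  [0,-0.003,-0.009,-0.02,0,0,0],
  [0,-0.002,-0.009,-0.05,0,0,0],
  [0,0,-0.009,-0.1,0,0,0],
  [0,0.002,-0.009,-0.15,0,0,0],
  [0,0.004,-0.009,-0.25,0,0,0],
  [0,0.006,-0.009,-0.4,0,0,0],
  [0,0.006,-0.009,-0.55,0,0,0],
])

```text
clock: 15.28
position: [0.5009, 0.3059, 0.2301]
tool_rot: [0.999, -0.031, 0.02, 0.0]
force: [1.0, 0.9, -0.4]
finger_gap: 0.0169
gripper_force: 58.6
```

drive_tool([
  [0,0,0,-0.1,0,-0.04,-0.05],
  [0,0,0,-0.2,0,-0.083,-0.1],
  [0,0,0,-0.25,0,-0.083,-0.117],
  [0,0,0,-0.25,0,-0.083,-0.117],
  [0,0,0,-0.25,0,-0.083,-0.117],
])

```text
clock: 15.7
position: [0.4991, 0.3063, 0.2923]
tool_rot: [1.0, -0.0, -0.0, -0.0]
force: [0.1, -0.4, -0.8]
finger_gap: 0.0168
gripper_force: 58.6
```

```bash
python3 -c "
from h import *
look(2)
cmdtip([.6255,.0638,.2],0,0)
from plant import manip;import cv2
im=manip.read_camera('side')['pixels'][:,:,::-1];cv2.imwrite('pics/d.png',cv2.resize(im[100:300,200:400],(600,600),interpolation=2))"
```

```text
tip/force [ 0.502   0.3061  0.2068 -0.2065 -0.257  -1.1145] t 15.8
tip [0.5019 0.306  0.2066] [-0.003 -0.001 -1.   ]
[ 0.0000000e+00 -1.2246468e-16 -1.0000000e+00]
pos [0.4986 0.3061 0.2909] t 15.8 F [ 0.23 -0.21 -0.69] gap 0.0172 
shift [0.4933 0.969  0.0253] turn [ 0.001   0.0061 -0.0002]
```

View pics/d.png

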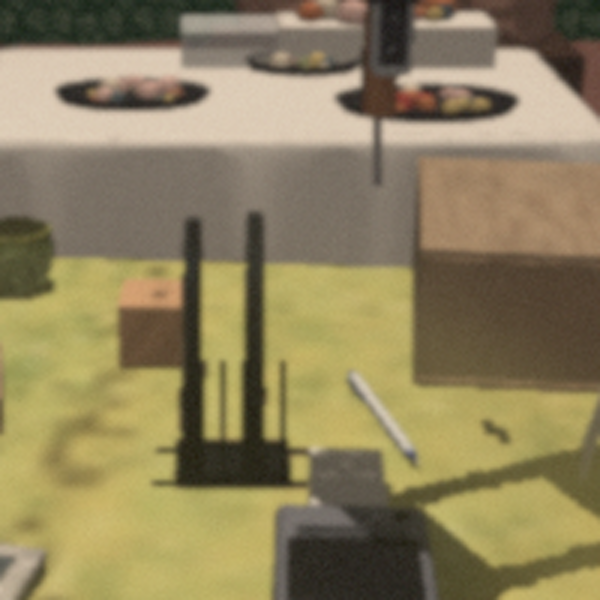

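The tray is now clearly out (lip at (347,475)), the pin hangs straight with its tip at (377,185), and the block's hole shows at (160,295). Returning to the block.

drive_tool([
  [0,0.06,0.12,0,0,0,0],
  [0,0.493,0.97,0.02,0,0.006,0],
  [0,0.493,0.97,0.02,0,0.006,0],
  [0,0.493,0.97,0.02,0,0.006,0],
  [0,0.493,0.97,0.02,0,0.006,0],
  [0,0.493,0.97,0.02,0,0.006,0],
  [0,0.493,0.97,0.02,0,0.006,0],
  [0,0.493,0.97,0.02,0,0.006,0],
])

```text
clock: 16.52
position: [0.6242, 0.0579, 0.2851]
tool_rot: [1.0, -0.003, 0.0, 0.001]
force: [-2.2, 0.8, -1.1]
finger_gap: 0.0171
gripper_force: 58.7
```

```bash
python3 -c "
from h import *
print(proj('side',[.5019,.306,.2066]))
look(3)
cmdtip([.6255,.0638,.065],0,0)"
```

```text
(np.float64(325.27459772146693), np.float64(161.35022414721206))
tip/force [ 0.6262  0.0625  0.2015 -0.3113  0.8463 -1.1146] t 16.67
tip [0.6258 0.064  0.202 ] [ 0.001  0.001 -1.   ]
[ 0.0000000e+00 -1.2246468e-16 -1.0000000e+00]
pos [0.6222 0.0639 0.2863] t 16.67 F [-0.72  0.81 -1.28] gap 0.0169 
shift [-0.0013  0.001   0.5479] turn [-0.0026 -0.001  -0.0014]
```

Tip prediction matches the picture to within half a pixel. Lowering to just above the block.

drive_tool([
  [0,0,0,0.1,0,0,0],
  [0,0,0,0.22,0,0,0],
  [0,0,0,0.35,0,0,0],
  [0,0,0,0.46,0,0,0],
  [0,0,0,0.53,0,0,0],
  [0,0,0,0.55,0,0,0],
  [0,0,0,0.55,0,0,0],
  [0,0,0,0.55,0,0,0],
])

```text
clock: 17.33
position: [0.6233, 0.0649, 0.1512]
tool_rot: [1.0, 0.001, 0.002, -0.0]
force: [0.5, 0.4, 0.1]
finger_gap: 0.017
gripper_force: 58.6
```

```bash
python3 -c "
from h import *
from plant import manip;import cv2
look(8)
cmdtip([.6255,.0638,.05],0,0)
im=manip.read_camera('side')['pixels'][:,:,::-1];cv2.imwrite('pics/e.png',cv2.resize(im[160:230,225:295],(560,560),interpolation=2))
print(proj('side',[.6255,.0638,.065]),proj('side',[.6255,.0638,.048]))"
```

```text
tip/force [ 0.6277  0.0642  0.0673  0.0542 -0.0698 -0.6324] t 17.73
tip [0.6272 0.0639 0.0665] [ 0.004  0.001 -1.   ]
[ 0.0000000e+00 -1.2246468e-16 -1.0000000e+00]
pos [0.6233 0.0638 0.1508] t 17.73 F [ 0.31 -0.1  -0.4 ] gap 0.0173 
shift [-0.0058  0.0002  0.0659] turn [-0.0015 -0.008  -0.    ]
(np.float64(252.71632003608107), np.float64(189.80992759551657)) (np.float64(252.81079928697258), np.float64(197.02386398917753))
```

View pics/e.png

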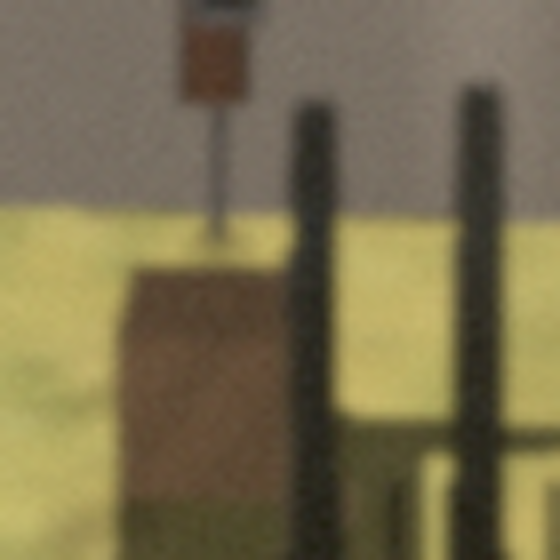

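Tip at (217,240) in the crop, about 1 px left of the hole's column, so I need about 1.7 mm toward −x. This agrees with the computed shift.

drive_tool([
  [0,-0.006,0,0,0,-0.008,0],
  [0,-0.006,0,0.02,0,-0.008,0],
  [0,-0.006,0,0.04,0,-0.008,0],
  [0,-0.006,0,0.055,0,-0.008,0],
  [0,-0.006,0,0.055,0,-0.008,0],
  [0,-0.006,0,0.055,0,-0.008,0],
  [0,-0.006,0,0.055,0,-0.008,0],
  [0,-0.006,0,0.055,0,-0.008,0],
])

```text
clock: 18.45
position: [0.6218, 0.0639, 0.1366]
tool_rot: [1.0, 0.0, -0.0, -0.0]
force: [-0.9, 0.1, -1.1]
finger_gap: 0.0168
gripper_force: 58.6
```

```bash
python3 -c "
from h import *
look(6)
cmdtip([.6255,.0638,.035],0,0)"
```

```text
tip/force [ 0.6253  0.064   0.0523 -0.1551 -0.1242 -0.5406] t 18.75
tip [0.6252 0.064  0.0523] [-0.001  0.001 -1.   ]
[ 0.0000000e+00 -1.2246468e-16 -1.0000000e+00]
pos [0.6217 0.0639 0.1366] t 18.75 F [-0.16  0.3  -0.96] gap 0.017 
shift [0.0009 0.0004 0.0691] turn [-0.0015  0.0014  0.0002]
```

drive_tool([
  [0,0,0,0.015,0,0,0],
  [0,0,0,0.03,0,0,0],
  [0,0,0,0.045,0,0,0],
  [0,0,0,0.06,0,0,0],
  [0,0,0,0.06,0,0,0],
  [0,0,0,0.06,0,0,0],
])

```text
clock: 19.25
position: [0.6214, 0.0639, 0.121]
tool_rot: [1.0, 0.0, -0.001, -0.0]
force: [-0.6, -0.6, -0.5]
finger_gap: 0.0171
gripper_force: 58.6
```

```bash
python3 -c "
from h import *
look(3)
cmdtip([.6255,.0638,.009],0,0)"
```

```text
tip/force [ 0.6252  0.064   0.0372 -0.1877 -0.3915 -0.2842] t 19.4
tip [0.6253 0.064  0.0373] [-0.001  0.001 -1.   ]
[ 0.0000000e+00 -1.2246468e-16 -1.0000000e+00]
pos [0.6218 0.0639 0.1216] t 19.4 F [-0.62 -0.79 -0.05] gap 0.0169 
shift [0.0007 0.0005 0.1132] turn [-0.0015  0.0012  0.0002]
```

In the hole (11 mm deep, no force). Lowering until the handle's foot seats.

drive_tool([
  [0,0,0,0.02,0,0,0],
  [0,0,0,0.04,0,0,0],
  [0,0,0,0.06,0,0,0],
  [0,0,0,0.08,0,0,0],
  [0,0,0,0.095,0,0,0],
  [0,0,0,0.105,0,0,0],
  [0,0,0,0.105,0,0,0],
  [0,0,0,0.105,0,0,0],
])

```text
clock: 20.07
position: [0.6216, 0.0639, 0.095]
tool_rot: [1.0, 0.0, -0.001, -0.0]
force: [0.3, -0.2, -0.9]
finger_gap: 0.017
gripper_force: 58.6
```

```bash
python3 -c "
from h import *
look(4)"
```

```text
tip/force [ 0.6253  0.064   0.0112  0.2989 -0.3663 -0.4091] t 20.27
```

drive_tool([
  [0,0,0,0.004,0,0,0],
  [0,0,0,0.008,0,0,0],
  [0,0,0,0.012,0,0,0],
  [0,0,0,0.012,0,0,0],
  [0,0,0,0.012,0,0,0],
])

```text
clock: 20.68
position: [0.6216, 0.0639, 0.0922]
tool_rot: [1.0, 0.0, -0.0, -0.0]
force: [0.6, 0.0, -0.3]
finger_gap: 0.0171
gripper_force: 58.8
```

drive_tool([
  [0,0,0,0.003,0,0,0],
  [0,0,0,0.006,0,0,0],
  [0,0,0,0.006,0,0,0],
  [0,0,0,0.006,0,0,0],
])

```text
clock: 21.02
position: [0.6217, 0.0639, 0.0921]
tool_rot: [1.0, 0.0, -0.0, -0.0]
force: [-3.6, -0.1, 8.4]
finger_gap: 0.017
gripper_force: 60.0
```

drive_tool([
  [0,0,0,-0.006,0,0,0],
  [0,0,0,-0.006,0,0,0],
  [60,0,0,-0.006,0,0,0],
  [60,0,0,-0.006,0,0,0],
  [60,0,0,-0.006,0,0,0],
  [60,0,0,-0.006,0,0,0],
  [60,0,0,-0.006,0,0,0],
  [60,0,0,-0.006,0,0,0],
])

```text
clock: 21.68
position: [0.6216, 0.0639, 0.0921]
tool_rot: [1.0, 0.0, -0.001, -0.0]
force: [-0.3, -0.2, -0.1]
finger_gap: 0.0511
gripper_force: 0.0
```

drive_tool([
  [60,0,0,0,0,0,0],
  [60,0,0,-0.1,0,0,0],
  [60,0,0,-0.2,0,0,0],
  [60,0,0,-0.3,0,0,0],
  [60,0,0,-0.45,0,0,0],
  [60,0,0,-0.6,0,0,0],
  [60,0,0,-0.6,0,0,0],
])

```text
clock: 22.27
position: [0.6247, 0.0638, 0.2509]
tool_rot: [1.0, 0.0, 0.007, -0.0]
force: [0.4, -0.6, 0.9]
finger_gap: 0.051
gripper_force: 0.0
```

```bash
python3 -c "
from h import *
from plant import manip;import cv2
look(4)
s=manip.read_camera('side')['pixels'][150:300,220:370,::-1];t=manip.read_camera('top')['pixels'][170:270,160:260,::-1]
f=lambda i:cv2.resize(i,(400,400),interpolation=2)
cv2.imwrite('pics/f.png',np.hstack([f(s),f(t)]))"
```

```text
tip/force [ 0.626   0.0639  0.1594  0.3301 -0.0756 -0.3377] t 22.47
```

View pics/f.png

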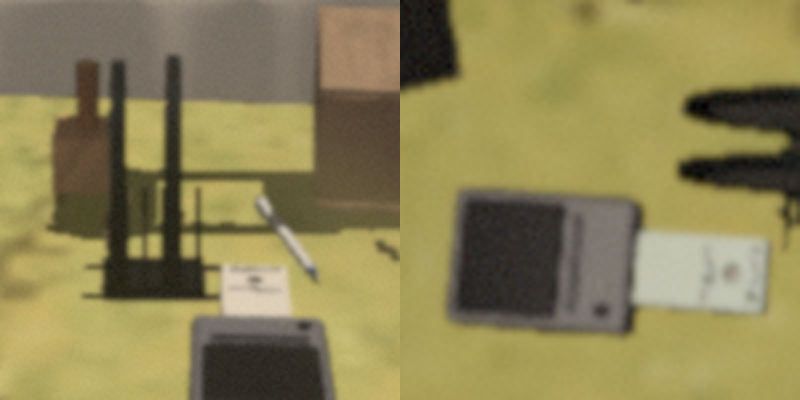

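The pin tool stands upright in its block (87,90). The tray's hole has moved about 16 px in the top view, roughly 37 mm out, and the gripper is clear. Handing in.

```bash
python3 -c "
from plant import manip
print(manip.sign_off())"
```

```text
the job is handed in; nothing more can be done
None
```

I handed the job in at about 22.6 s. The tray measures about 37 mm out, the pin tool stands upright in its block, and the highest press force I read was about 11 N; I did not touch the stamp or the iron rest, and the hand-in gave no verdict.

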